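# Hang the punch rack on the two latched hooks

### The job

Lift the punch rack by its wooden grip, keep it level, and hang it on the two hooks of the stand: press its bar down gently past the sprung latches until both ends are fully home and both latches have shut over it. Before you let go, tug the rack up lightly until both latches hold against the pull, then let it back down to rest in both hooks and release it. Do not force the hooks or strain the thin brass latches, and leave everything else where it is.

Things in the scene. Friction and masses are not known exactly. Their poses are not given: they have to be found in the camera images.
- rack: Loose punch rack, 0.32 to 0.48 kg, standing on the bench: wooden block 70 x 214 x 30 mm with punches (tops 72 mm up at most), green end plates (outer faces y = +-111 mm) and a round steel bar along y, 12 mm thick, axis 105 mm up, bare from the end plates to its 18 mm end caps at y = +-165 mm. Balanced about y = 0. Origin: centre of the underside, z up. Either way round may be hung.
- grip (a point): Centre of the rack's wooden grip, midway on the bar's axis: the grip is 16 mm thick (x), 20 mm high and 90 mm long along the bar, to be pinched across its thickness from above. Axes as the rack's.
- bar_l (a point): Point on the rack's bar axis at y = +138 mm, the middle of the bare bar end, which goes into one hook. Axes as the rack's.
- bar_r (a point): The same at y = -138 mm.
- stand: Fixed stand: steel plate 90 x 360 x 10 mm on the bench, a thin tie rod along y 45 mm up, and two posts at y = +-138 mm, each ending in an upright hook; nothing else between the posts, nothing higher than 232 mm. Origin: centre of the plate's underside, z up, y from the right hook to the left one.
- seat_l (a point): Nominal seat of the bar's axis in the hook at the stand's +y end, 175 mm above the bench, axes as the stand's. The hook is clamped by hand in its post: the true seat is up to 7.5 mm higher or lower, which is not reported. The hook is 12 mm wide (y), its throat 20 mm (x = -10 to +10) with a centring vee below, flaring from 28 mm above the seat to a mouth 34 mm wide. The bar enters from above.
- seat_r (a point): The same for the hook at the stand's -y end; its true height is off by its own amount.
- post_a: One fixed post, which carries a hook and latch, at either end of the stand (this differs from start to start). Origin on the bench below the seat. It has the softer latch spring: about 5 N presses the bar through it. Once the bar is home the force rises steeply.
- post_b: The other post, with a stiffer latch spring: about 6.5 N presses the bar through it, so the other end usually goes in first and the rack, pivoting in the fingers, follows here. The rack's weight alone gets through neither: the bar stops part way, held by friction, and a latch shuts over it only once the bar is within about 2 mm of its true seat.
- latch_a (a joint): Angle (rad) of post_a's brass latch, a gate 18 mm long hinged on the hook's +x side, 25.5 mm above the seat. 0: shut by its spring, level across the throat; the bar pressing from above swings it down and inwards, up to 1.5. It does not open upwards: shut over the bar, it stops the bar about 18 mm above its true seat.
- latch_b (a joint): The same for post_b's latch.
- can: Red drinks can, 66 mm across, 115 mm high, standing on the bench. Leave alone.
- tin: Open brass-coloured tin of iron pins, 100 x 120 x 55 mm. Leave alone.
- pot: White pot, 84 mm across, 90 mm high. Leave alone.

How it is judged:
By the outcome, as a careful person would: the job done as asked, in the order asked, and still so for the second after the job is handed in, with the robot touching nothing.
It also fails if it takes over 72 s, if anything falls off the work surface, if the arm or the gripper's body presses on something with over 40 N, if the wrist force passes 120 N, or if a joint passes its speed limit or range.

### The arm

A 6-joint arm with a two-finger parallel gripper is mounted at the origin on the work surface. World frame = base frame: x ahead of the robot, y to its left, z up, the work surface at z = 0. Lengths are in m, angles in rad, forces in N, time in s.
With the tool pointing down it reaches from about 0.25 to 0.725 m from the base axis. Payload 4 kg.
Tool frame: the origin (TCP) lies between the finger pads; the fingertips stand 11 mm ahead of it and the grasp point (between the pads) lies 8 mm behind it (bot.tip_extent is the distance from the TCP to the fingertips, in m); z points along the fingers, y is the line along which they close (so a half turn about z gives the same grasp; the last joint's range is limited). The gripper opens to 85 mm and grips with 20 to 120 N. Pads are 22 mm wide; open, the fingers measure 114 mm over their backs; the gripper's body (76 mm by 85 mm) begins 54 mm behind the grasp point. The pads swing forward as they close: fully open they stand 13 mm farther back than shut.
Start: joints at [-1.156, 0.241, 0.005, 1.335, 0, 1.571], TCP at [0.202, -0.458, 0.242] pointing down, gripper open.
Joint ranges: [-2.72, 2.72], [-1.05, 1.87], [-1.09, 1.28], [-1.99, 2.15], [-1.42, 1.44], [-3.14, 3.14]. Speed limits (rad/s): [2.79, 2.79, 3.14, 3.14, 3.14, 3.14].

### API

Orientations are given as a unit quaternion [x, y, z, w].
In Python, from workcell import bot gives the robot as it stands. The module is installed in compiled form; this text tells all that it offers.
- The arm moves only by the tool drive_tool, never from a script. Its argument "rows" is a list of rows, each an object of numbers: "dx", "dy", "dz": the shift along the tool's x, y, z in units of 50 mm (1.0 is 50 mm); "wx", "wy", "wz": the turn, a rotation vector about the tool's x, y, z in units of 5 degrees (1.0 is 5 degrees); "hand": the finger opening in mm, from 0 to 85.4. A call has 1 to 20 rows; each row is the pose to reach, as a shift and turn from the pose commanded when the call began, along the tool's axes at that moment; what a row does not reach only later rows make up. A row lasts 1/10 s, in which the tool goes at most 50 mm and 8.59 degrees, less where a joint would pass 70% of its speed; a pose out of reach is approached as far as the arm can. A call with a gripper value outside its range is refused whole. The fingers move at their own pace and stop on an object; the grip force is fixed at half the most. Time passes only in rows, so rows that repeat a pose let the fingers close. It gives the time, the measured TCP pose, the force, the opening and the grip force at its end, in the units of the state.
- bot.get_obs(): the state, without advancing time (a new reading comes with each control period).
- bot.camera(name): name is "scene" or "side" or "wrist"; returns the picture (420x560x3 uint8, red, green, blue); there is no depth.
- bot.get_calibration(name): a dict with "vfov" (degrees; the focal length in pixels is half the picture's height over the tangent of half this angle, whatever the lens; pixels are square), "cx", "cy" (the principal point, pixels), "origin" and "rotation" of the camera in the world; the wrist camera has in their place "mount" (4x4, takes a point from camera to tool coordinates, whose origin is the TCP and whose axes are the flange's). Camera axes: x right, y up, looking along -z (the intrinsics and any distortion apply to the point x, -y, -z); pixel columns grow to the right and rows downward; lengths in m; the calibration is good to about 2 mm. A picture is of the moment at which its call begins: read the wrist's pose just before it. get_calibration takes no time and is no camera call.
- bot.job_done(): hands the job in; it is judged then, once.
Trained networks look in the newest picture that a camera, given by its name, has taken for a name from the list of things; names that differ only in an ending like _2 or _b are one class to them, and where a whole thing is asked for, a point or a joint stands for the part that bears it (a point fixed in the world has none). Each returns a list of dicts, best first, with "score" (0 to 1); they miss things now and then, are a little off and sometimes report something else, mostly with a low value. They report only what shows in the picture. A call takes as long as a camera call.
- bot.look_for(camera, thing): "extent" ([centre column, centre row, width, height] in pixels, round what is visible of it).
- bot.outline_of(camera, thing): "region" (420x560 bool, what is visible of it) and "extent" ([centre column, centre row, width, height] in pixels, round what is visible of it).
The state is a dict: "clock": time; "joint_pos": joint angles; "joint_vel": joint speeds; "tau": joint torques, N m; "eef_pos": TCP position; "tool_rot": TCP orientation; "ft_force": force on the tool from outside, world axes, zero at the start; "ft_torque": the same for the moment, N m; "grip_width": finger opening in m; "grasp_force": force on a finger pad.
Only numpy, scipy, OpenCV 4.12 (cv2) and the standard library are available. Lean on these libraries where they do the work, as an engineer would, in place of code of your own. Each camera call takes 0.05 s, during which the arm holds its last target. There are 200 camera calls.

## Working session

There is one attempt and no reset: what is moved stays moved. The work goes in short steps, Python scripts to look and compute and a tool call to move; the robot and the scene stay as the last step left them, time stands still between calls to the robot, and variables do not carry over. Pictures are saved under pics/ and viewed, at most 10 in all, crops included, and the job is handed in when it is done.

Besides the shell and the picture viewer there is one more tool, called after "Call:" by a JSON object that holds its "fn" and its "kwargs". drive_tool: Moves the arm, as the interface text tells. Its arguments: {"type":"object","properties":{"rows":{"type":"array","items":{"type":"object","properties":{"dx":{"type":"number"},"dy":{"type":"number"},"dz":{"type":"number"},"wx":{"type":"number"},"wy":{"type":"number"},"wz":{"type":"number"},"hand":{"type":"number"}}}}},"required":["rows"]}

```bash
mkdir -p pics; python3 - <<'E'
from workcell import bot
import cv2,numpy as np
print(bot.get_obs())
for n in("scene","side"):
    im=bot.camera(n);cv2.imwrite(f"pics/{n}1.png",im[:,:,::-1])
    c=bot.get_calibration(n);print(n,c)
    for t in("rack","grip","stand","post_a","latch_a"):
        print(t,[(round(d["score"],2),np.round(d["extent"]).tolist()) for d in bot.look_for(n,t)][:4])
print(bot.get_calibration("wrist"))
E
```

```text
{'clock': 0.0, 'joint_pos': array([-1.15600162e+00,  2.41395260e-01,  3.70747102e-03,  1.33520266e+00,
       -1.34618148e-05,  1.57078435e+00]), 'joint_vel': array([ 5.27488757e-04, -5.57349724e-05,  5.95433744e-04,  5.73924555e-04,
       -3.70707190e-04, -8.69552376e-04]), 'tau': array([-1.09034907e-03, -3.72309530e+01,  2.52412963e+01,  1.68753677e-02,
       -7.84293411e-05, -1.09449994e-05]), 'eef_pos': array([ 0.20124817, -0.45703507,  0.24141539]), 'tool_rot': array([ 9.78568378e-01,  2.05919483e-01, -2.22184477e-04, -1.02323661e-03]), 'ft_force': array([ 0.50676841,  0.16750993, -0.58531102]), 'ft_torque': array([ 0.01902017,  0.0400548 , -0.02439234]), 'grasp_force': 0.0, 'grip_width': 0.08530868739787217}
scene {'vfov': 50.568615745762585, 'cx': 277.5597992750775, 'cy': 204.97003655816803, 'origin': array([ 1.21667885, -0.40196057,  1.02777851]), 'rotation': array([0.3038653 , 0.16801027, 0.42962391, 0.83358366])}
rack [(0.71, [330.0, 186.0, 76.0, 86.0])]
grip [(0.85, [331.0, 184.0, 74.0, 84.0])]
stand [(0.94, [194.0, 268.0, 116.0, 98.0])]
post_a [(0.68, [145.0, 270.0, 28.
[... 327 characters left out ...]
, -0.09215867])}
rack [(0.86, [296.0, 307.0, 45.0, 141.0]), (0.29, [342.0, 205.0, 26.0, 70.0])]
grip [(0.65, [291.0, 308.0, 38.0, 143.0])]
stand []
post_a [(0.8, [342.0, 205.0, 20.0, 71.0]), (0.7, [257.0, 196.0, 26.0, 36.0]), (0.58, [329.0, 155.0, 14.0, 62.0])]
latch_a []
{'vfov': 61.61727837857316, 'cx': 285.9822991760037, 'cy': 206.806786802522, 'mount': array([[-4.87135512e-04,  9.51108597e-01,  3.08856276e-01,
         7.86877210e-02],
       [ 9.99999516e-01,  7.27393555e-04, -6.62751592e-04,
         5.03375509e-05],
       [-8.55008801e-04,  3.08855803e-01, -9.51108491e-01,
        -1.31300188e-01],
       [ 0.00000000e+00,  0.00000000e+00,  0.00000000e+00,
         1.00000000e+00]])}
```

View pics/scene1.png

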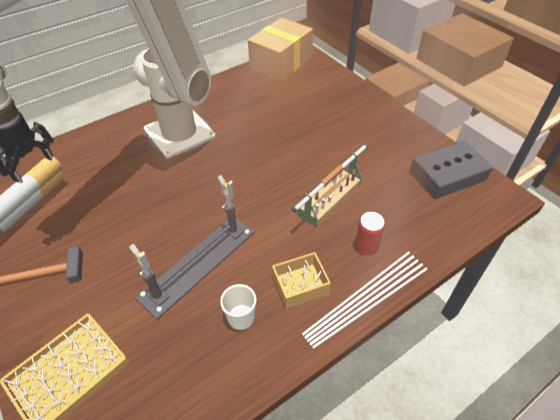

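View pics/side1.png

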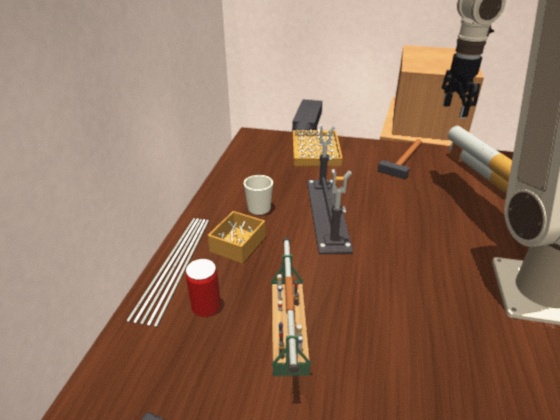

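Scene shows the rack at about (331,182) with its bar from (297,208) to (366,149). The stand runs from (150,300) to (245,230) with hooks near (139,252) and (226,183). I'll zoom in to pick precise points.

```bash
python3 - <<'E'
import cv2,numpy as np
a=cv2.imread("pics/scene1.png");b=cv2.imread("pics/side1.png")
# scene crop 120..386 x130..330 x3
cv2.imwrite("pics/a.png",cv2.resize(a[130:325,120:380],None,fx=3.07,fy=3.07,interpolation=cv2.INTER_CUBIC))
l=cv2.resize(b[120:260,295:365],None,fx=4,fy=4,interpolation=cv2.INTER_CUBIC)
r=cv2.resize(b[235:385,255:325],None,fx=4,fy=4,interpolation=cv2.INTER_CUBIC)
l=cv2.copyMakeBorder(l,0,40,0,0,0)
cv2.imwrite("pics/b.png",np.hstack([l,r]))
E
```

```text
(no output)
```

View pics/a.png

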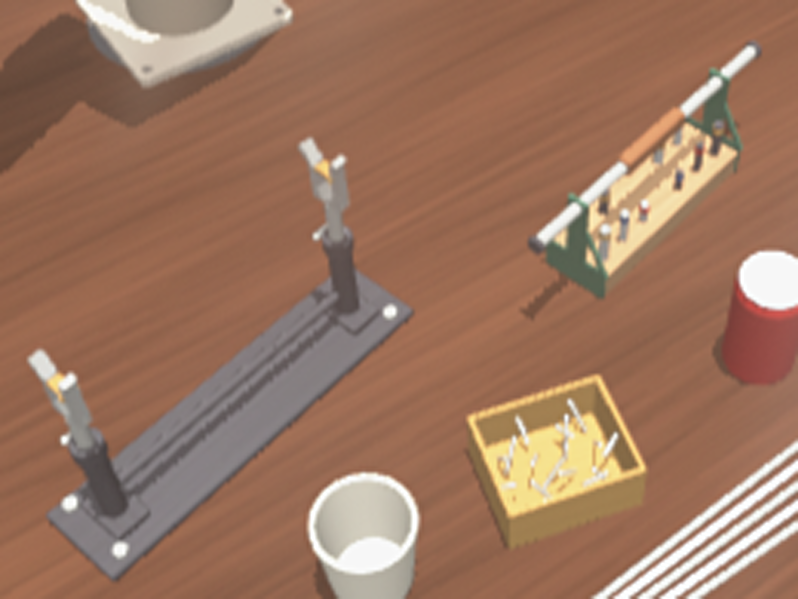

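View pics/b.png

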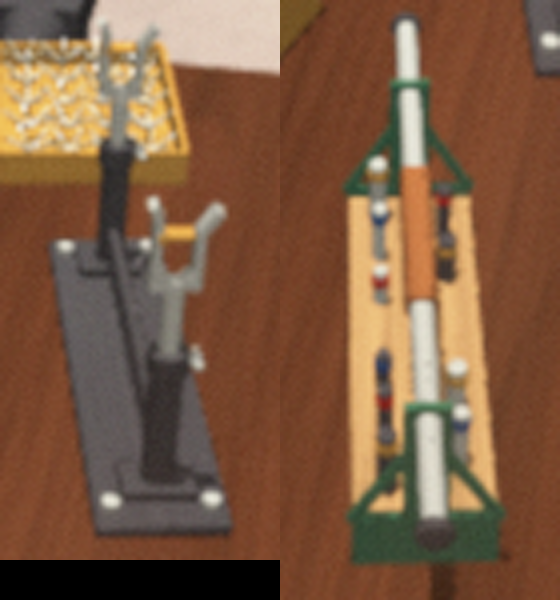

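```bash
cat > h.py <<'E'
import numpy as np
from scipy.spatial.transform import Rotation as R
from scipy.optimize import least_squares
from workcell import bot
def cam(n,obs=None):
    c=bot.get_calibration(n);f=210/np.tan(np.radians(c["vfov"])/2)
    if n=="wrist":
        T=np.eye(4);T[:3,:3]=R.from_quat(obs["tool_rot"]).as_matrix();T[:3,3]=obs["eef_pos"];M=T@c["mount"]
        return f,c["cx"],c["cy"],M[:3,3],M[:3,:3]
    return f,c["cx"],c["cy"],np.array(c["origin"]),R.from_quat(c["rotation"]).as_matrix()
def proj(C,P):
    f,cx,cy,o,r=C;q=(np.atleast_2d(P)-o)@r
    return np.c_[cx+f*q[:,0]/-q[:,2],cy-f*q[:,1]/-q[:,2]]
def pose(p,L): 
    c,s=np.cos(p[2]),np.sin(p[2]);L=np.array(L,float)
    return np.c_[p[0]+c*L[:,0]-s*L[:,1],p[1]+s*L[:,0]+c*L[:,1],L[:,2]]
def fit(obs,p0):
    # obs: list (C, local pts, pixels)
    f=lambda p:np.concatenate([(proj(C,pose(p,L))-np.array(U)).ravel() for C,L,U in obs])
    s=least_squares(f,p0,loss="soft_l1",x_scale=[.1,.1,.1]);return s.x,f(s.x).reshape(-1,2).round(1)
E
python3 - <<'E'
from h import *
S,D=cam("scene"),cam("side")
a=lambda *u:[(120+x/3.07,130+y/3.07) for x,y in u]
l=lambda *u:[(295+x/4,120+y/4) for x,y in u]
r=lambda *u:[(255+(x-280)/4,235+y/4) for x,y in u]
# rack: scene right end = +y world
p,e=fit([(S,[[0,.164,.105],[0,-.164,.105],[0,0,.105]],a((755,50),(538,244),(654,137))),
 (D,[[0,-.164,.105],[0,.164,.105],[.035,.111,0],[-.035,.111,0]],r((404,20),(435,532),(352,563),(499,560)))],[.5,.2,0])
print("rack",p.round(4),np.degrees(p[2]),e.tolist())
p,e=fit([(S,[[.045,.18,.01],[.045,-.18,.01],[-.045,-.18,.01]],a((412,309),(114,574),(50,515))),
 (D,[[.045,-.18,.01],[.045,.18,.01],[-.045,.18,.01]],l((52,242),(98,528),(230,523)))],[.4,-.1,0])
print("stand",p.round(4),np.degrees(p[2]),e.tolist())
H=pose(p,[[-.017,.138,.215],[.017,.138,.215],[-.017,-.138,.215],[.017,-.138,.215]])
print(((proj(S,H)-[120,130])*3.07).round(),((proj(D,H)-[295,120])*4).round())
E
```

```text
rack [0.5591 0.2306 0.2369] 13.573103358372297 [[-1.7, -0.0], [0.4, -1.1], [-1.0, 0.8], [-0.0, 2.5], [-0.1, -1.6], [-0.1, 0.5], [-0.5, 0.4]]
stand [ 0.5297 -0.2081  0.246 ] 14.094371853528722 [[0.8, -1.0], [-0.1, 0.7], [-1.5, -0.9], [-1.4, -0.9], [-0.7, -0.0], [1.1, 0.4]]
[[311. 148.]
 [340. 167.]
 [ 42. 357.]
 [ 71. 382.]] [[209. 217.]
 [152. 218.]
 [147.  24.]
 [100.  25.]]
```

Call:
{"fn": "drive_tool", "kwargs": {"rows": [{"dx": 0,"dy": 0,"dz": -1.0,"hand": 85},{"dx": 0.6,"dy": -0.5,"dz": -1.2,"wz": -1,"hand": 85},{"dx": 12.1,"dy": -9.7,"dz": -1.2,"wz": -16,"hand": 60},{"dx": 12.1,"dy": -9.7,"dz": -1.2,"wz": -16,"hand": 60},{"dx": 12.1,"dy": -9.7,"dz": -1.2,"wz": -16,"hand": 60},{"dx": 12.1,"dy": -9.7,"dz": -1.2,"wz": -16,"hand": 60},{"dx": 12.1,"dy": -9.7,"dz": -1.2,"wz": -16,"hand": 60},{"dx": 12.1,"dy": -9.7,"dz": -1.2,"wz": -16,"hand": 60},{"dx": 12.1,"dy": -9.7,"dz": -1.2,"wz": -16,"hand": 60},{"dx": 12.1,"dy": -9.7,"dz": -1.2,"wz": -16,"hand": 60},{"dx": 12.1,"dy": -9.7,"dz": -1.2,"wz": -16,"hand": 60},{"dx": 12.1,"dy": -9.7,"dz": -1.2,"wz": -16,"hand": 60},{"dx": 12.1,"dy": -9.7,"dz": -1.2,"wz": -16,"hand": 60},{"dx": 12.1,"dy": -9.7,"dz": -1.2,"wz": -16,"hand": 60},{"dx": 12.1,"dy": -9.7,"dz": -1.2,"wz": -16,"hand": 60},{"dx": 12.1,"dy": -9.7,"dz": -1.2,"wz": -16,"hand": 60},{"dx": 12.1,"dy": -9.7,"dz": -1.2,"wz": -16,"hand": 60},{"dx": 12.1,"dy": -9.7,"dz": -1.2,"wz": -16,"hand": 60},{"dx": 12.1,"dy": -9.7,"dz": -1.2,"wz": -16,"hand": 60},{"dx": 12.1,"dy": -9.7,"dz": -1.2,"wz": -16,"hand": 60}]}}

```text
invalid input at $.rows[0]: expected keys dx, dy, dz, wx, wy, wz, hand
```

```bash
python3 - <<'E'
from h import *
import cv2
o=bot.get_obs();im=bot.camera("wrist");cv2.imwrite("pics/w1.png",im[:,:,::-1])
print(o["clock"],o["eef_pos"],o["tool_rot"],o["ft_force"],np.degrees(R.from_quat(o["tool_rot"]).as_euler("ZYX")))
C=cam("wrist",o)
print(proj(C,pose([.5591,.2306,.2369],[[0,.164,.105],[0,.045,.105],[0,-.045,.105],[0,-.164,.105],[0,0,.105]])).round())
E
```

```text
0.6 [ 0.20150257 -0.45762117  0.24233264] [9.78570639e-01 2.05911396e-01 6.64088524e-06 3.56264303e-05] [0.41369553 0.34186376 0.26065702] [2.37657130e+01 9.59489670e-05 1.79995848e+02]
[[-2442. -2363.]
 [-1785. -2098.]
 [-1349. -1921.]
 [ -838. -1715.]
 [-1561. -2007.]]
```

View pics/w1.png

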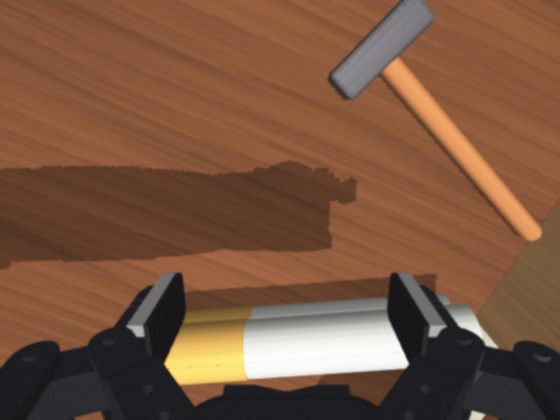

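The move was refused because every key is required. The picture shows only the hammer and roll at the start position, so I'll resend the move with complete rows.

Call:
{"fn": "drive_tool", "kwargs": {"rows": [{"dx": 0,"dy": 0,"dz": -1,"wx": 0,"wy": 0,"wz": 0,"hand": 85},{"dx": 0.6,"dy": -0.5,"dz": -1.2,"wx": 0,"wy": 0,"wz": -1,"hand": 85},{"dx": 12.1,"dy": -9.7,"dz": -1.2,"wx": 0,"wy": 0,"wz": -16,"hand": 60},{"dx": 12.1,"dy": -9.7,"dz": -1.2,"wx": 0,"wy": 0,"wz": -16,"hand": 60},{"dx": 12.1,"dy": -9.7,"dz": -1.2,"wx": 0,"wy": 0,"wz": -16,"hand": 60},{"dx": 12.1,"dy": -9.7,"dz": -1.2,"wx": 0,"wy": 0,"wz": -16,"hand": 60},{"dx": 12.1,"dy": -9.7,"dz": -1.2,"wx": 0,"wy": 0,"wz": -16,"hand": 60},{"dx": 12.1,"dy": -9.7,"dz": -1.2,"wx": 0,"wy": 0,"wz": -16,"hand": 60},{"dx": 12.1,"dy": -9.7,"dz": -1.2,"wx": 0,"wy": 0,"wz": -16,"hand": 60},{"dx": 12.1,"dy": -9.7,"dz": -1.2,"wx": 0,"wy": 0,"wz": -16,"hand": 60},{"dx": 12.1,"dy": -9.7,"dz": -1.2,"wx": 0,"wy": 0,"wz": -16,"hand": 60},{"dx": 12.1,"dy": -9.7,"dz": -1.2,"wx": 0,"wy": 0,"wz": -16,"hand": 60},{"dx": 12.1,"dy": -9.7,"dz": -1.2,"wx": 0,"wy": 0,"wz": -16,"hand": 60},{"dx": 12.1,"dy": -9.7,"dz": -1.2,"wx": 0,"wy": 0,"wz": -16,"hand": 60},{"dx": 12.1,"dy": -9.7,"dz": -1.2,"wx": 0,"wy": 0,"wz": -16,"hand": 60},{"dx": 12.1,"dy": -9.7,"dz": -1.2,"wx": 0,"wy": 0,"wz": -16,"hand": 60},{"dx": 12.1,"dy": -9.7,"dz": -1.2,"wx": 0,"wy": 0,"wz": -16,"hand": 60},{"dx": 12.1,"dy": -9.7,"dz": -1.2,"wx": 0,"wy": 0,"wz": -16,"hand": 60},{"dx": 12.1,"dy": -9.7,"dz": -1.2,"wx": 0,"wy": 0,"wz": -16,"hand": 60},{"dx": 12.1,"dy": -9.7,"dz": -1.2,"wx": 0,"wy": 0,"wz": -16,"hand": 60}]}}

```text
clock: 2.65
eef_pos: [0.5594, 0.2292, 0.3025]
tool_rot: [0.618, 0.787, -0.0, 0.0]
ft_force: [-0.0, 0.2, -0.8]
grip_width: 0.0601
grasp_force: 0.0
```

```bash
python3 - <<'E'
from h import *
import cv2
o=bot.get_obs();im=bot.camera("wrist");cv2.imwrite("pics/w2.png",im[:,:,::-1])
print(o["clock"],o["eef_pos"],o["tool_rot"],o["ft_force"],np.degrees(R.from_quat(o["tool_rot"]).as_euler("ZYX")))
C=cam("wrist",o)
print(proj(C,pose([.5591,.2306,.2369],[[0,.164,.105],[0,.045,.105],[0,-.045,.105],[0,-.164,.105],[0,0,.105]])).round())
E
```

```text
2.65 [0.559355   0.22918151 0.30245517] [ 6.17552563e-01  7.86529555e-01 -3.02586049e-04  1.54632379e-05] [-0.01149484  0.21932282 -0.77040684] [ 1.03724743e+02  2.28065952e-02 -1.79973822e+02]
[[287. -20.]
 [287. 129.]
 [287. 222.]
 [286. 323.]
 [287. 177.]]
```

View pics/w2.png

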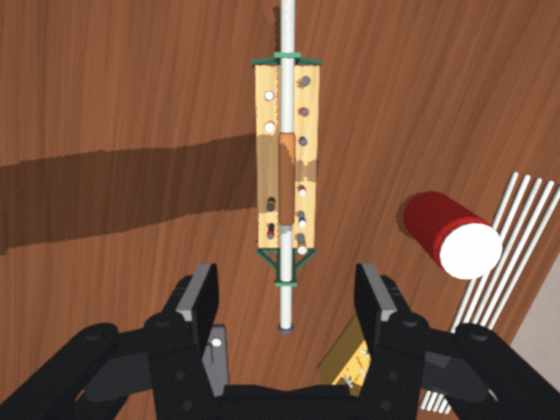

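The grip shows at column 287, rows 133–227, about 4 mm lower along the bar than predicted. I'll shift −3 mm in x, descend and grasp.

Call:
{"fn": "drive_tool", "kwargs": {"rows": [{"dx": -0.06,"dy": 0,"dz": 0.8,"wx": 0,"wy": 0,"wz": 0,"hand": 60},{"dx": -0.06,"dy": 0,"dz": 1.6,"wx": 0,"wy": 0,"wz": 0,"hand": 50},{"dx": -0.06,"dy": 0,"dz": 2.4,"wx": 0,"wy": 0,"wz": 0,"hand": 50},{"dx": -0.06,"dy": 0,"dz": 3.1,"wx": 0,"wy": 0,"wz": 0,"hand": 50},{"dx": -0.06,"dy": 0,"dz": 3.7,"wx": 0,"wy": 0,"wz": 0,"hand": 50},{"dx": -0.06,"dy": 0,"dz": 4.0,"wx": 0,"wy": 0,"wz": 0,"hand": 50},{"dx": -0.06,"dy": 0,"dz": 4.1,"wx": 0,"wy": 0,"wz": 0,"hand": 50},{"dx": -0.06,"dy": 0,"dz": 4.1,"wx": 0,"wy": 0,"wz": 0,"hand": 50},{"dx": -0.06,"dy": 0,"dz": 4.1,"wx": 0,"wy": 0,"wz": 0,"hand": 30},{"dx": -0.06,"dy": 0,"dz": 4.1,"wx": 0,"wy": 0,"wz": 0,"hand": 22},{"dx": -0.06,"dy": 0,"dz": 4.1,"wx": 0,"wy": 0,"wz": 0,"hand": 10},{"dx": -0.06,"dy": 0,"dz": 4.1,"wx": 0,"wy": 0,"wz": 0,"hand": 5},{"dx": -0.06,"dy": 0,"dz": 4.1,"wx": 0,"wy": 0,"wz": 0,"hand": 5},{"dx": -0.06,"dy": 0,"dz": 4.1,"wx": 0,"wy": 0,"wz": 0,"hand": 5}]}}

```text
clock: 4.1
eef_pos: [0.5608, 0.2273, 0.0989]
tool_rot: [0.617, 0.787, 0.001, 0.001]
ft_force: [-2.3, -2.2, 5.8]
grip_width: 0.0152
grasp_force: 60.0
```

Call:
{"fn": "drive_tool", "kwargs": {"rows": [{"dx": 0,"dy": 0,"dz": -0.1,"wx": 0,"wy": 0,"wz": 0,"hand": 5},{"dx": 0,"dy": 0,"dz": -0.3,"wx": 0,"wy": 0,"wz": 0,"hand": 5},{"dx": 0,"dy": 0,"dz": -0.7,"wx": 0,"wy": 0,"wz": 0,"hand": 5},{"dx": 0,"dy": 0,"dz": -1.3,"wx": 0,"wy": 0,"wz": 0,"hand": 5},{"dx": 0,"dy": 0,"dz": -2.0,"wx": 0,"wy": 0,"wz": 0,"hand": 5},{"dx": 0,"dy": 0,"dz": -2.7,"wx": 0,"wy": 0,"wz": 0,"hand": 5},{"dx": 0,"dy": 0,"dz": -3.4,"wx": 0,"wy": 0,"wz": 0,"hand": 5},{"dx": 0,"dy": 0,"dz": -4.1,"wx": 0,"wy": 0,"wz": 0,"hand": 5},{"dx": 0,"dy": 0,"dz": -4.7,"wx": 0,"wy": 0,"wz": 0,"hand": 5},{"dx": 0,"dy": 0,"dz": -5.1,"wx": 0,"wy": 0,"wz": 0,"hand": 5},{"dx": 0,"dy": 0,"dz": -5.2,"wx": 0,"wy": 0,"wz": 0,"hand": 5},{"dx": 0,"dy": 0,"dz": -5.2,"wx": 0,"wy": 0,"wz": 0,"hand": 5},{"dx": 0,"dy": 0,"dz": -5.2,"wx": 0,"wy": 0,"wz": 0,"hand": 5}]}}

```text
clock: 5.4
eef_pos: [0.56, 0.227, 0.3555]
tool_rot: [0.617, 0.787, -0.001, -0.001]
ft_force: [0.0, 0.5, -4.2]
grip_width: 0.0149
grasp_force: 58.8
```

Call:
{"fn": "drive_tool", "kwargs": {"rows": [{"dx": -0.2,"dy": -0.06,"dz": 0,"wx": 0,"wy": 0,"wz": 0,"hand": 5},{"dx": -0.6,"dy": -0.2,"dz": 0,"wx": 0,"wy": 0,"wz": 0,"hand": 5},{"dx": -1.2,"dy": -0.4,"dz": 0,"wx": 0,"wy": 0,"wz": -0.1,"hand": 5},{"dx": -1.9,"dy": -0.61,"dz": 0,"wx": 0,"wy": 0,"wz": -0.1,"hand": 5},{"dx": -2.6,"dy": -0.83,"dz": 0,"wx": 0,"wy": 0,"wz": -0.1,"hand": 5},{"dx": -3.3,"dy": -1.06,"dz": 0,"wx": 0,"wy": 0,"wz": -0.1,"hand": 5},{"dx": -4.0,"dy": -1.28,"dz": 0,"wx": 0,"wy": 0,"wz": -0.1,"hand": 5},{"dx": -4.7,"dy": -1.5,"dz": 0,"wx": 0,"wy": 0,"wz": -0.1,"hand": 5},{"dx": -5.4,"dy": -1.73,"dz": 0,"wx": 0,"wy": 0,"wz": -0.1,"hand": 5},{"dx": -6.1,"dy": -1.96,"dz": 0,"wx": 0,"wy": 0,"wz": -0.1,"hand": 5},{"dx": -6.8,"dy": -2.18,"dz": 0,"wx": 0,"wy": 0,"wz": -0.1,"hand": 5},{"dx": -7.4,"dy": -2.38,"dz": 0,"wx": 0,"wy": 0,"wz": -0.1,"hand": 5},{"dx": -7.9,"dy": -2.54,"dz": 0,"wx": 0,"wy": 0,"wz": -0.1,"hand": 5},{"dx": -8.2,"dy": -2.64,"dz": 0,"wx": 0,"wy": 0,"wz": -0.1,"hand": 5},{"dx": -8.3,"dy": -2.67,"dz": 0,"wx": 0,"wy": 0,"wz": -0.1,"hand": 5},{"dx": -8.3,"dy": -2.67,"dz": 0,"wx": 0,"wy": 0,"wz": -0.1,"hand": 5},{"dx": -8.3,"dy": -2.67,"dz": 0,"wx": 0,"wy": 0,"wz": -0.1,"hand": 5}]}}

```text
clock: 7.1
eef_pos: [0.5296, -0.2066, 0.3572]
tool_rot: [0.613, 0.79, 0.0, -0.0]
ft_force: [0.2, -0.6, -4.4]
grip_width: 0.0148
grasp_force: 58.9
```

```bash
python3 - <<'E'
from h import *
import cv2
o=bot.get_obs();print(o["clock"],o["eef_pos"],np.degrees(R.from_quat(o["tool_rot"]).as_euler("ZYX")),o["ft_force"])
I={n:bot.camera(n)[:,:,::-1] for n in("scene","side","wrist")}
for n in I:cv2.imwrite(f"pics/{n}3.png",I[n])
cr=lambda im,x,y,w,h,f:cv2.resize(im[y:y+h,x:x+w],None,fx=f,fy=f,interpolation=cv2.INTER_CUBIC)
s=cr(I["scene"],115,90,150,200,3);d=cr(I["side"],290,50,110,200,3)
cv2.imwrite("pics/c3.png",np.hstack([s,d]))
E
```

```text
7.1 [ 0.52958319 -0.20662501  0.3571632 ] [ 1.04330117e+02 -5.44489716e-02 -1.79994521e+02] [ 0.19347933 -0.55660962 -4.38736202]
```

View pics/c3.png

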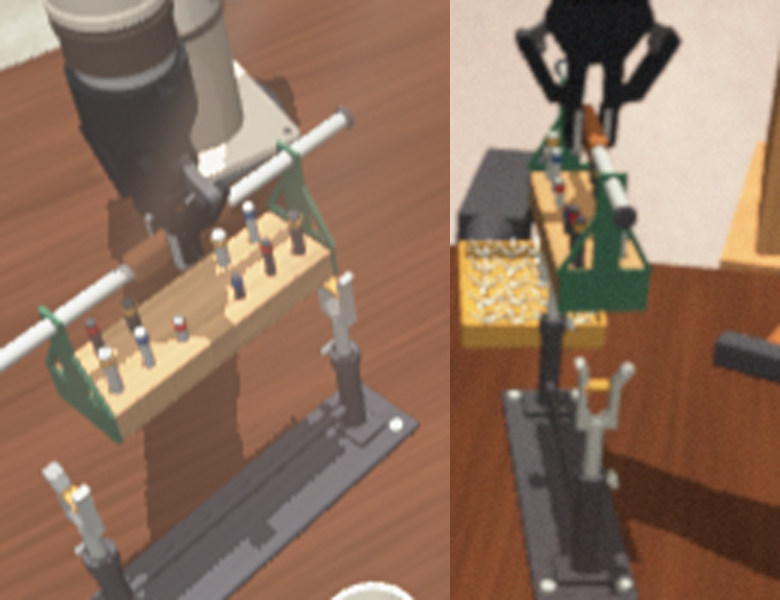

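View pics/wrist3.png

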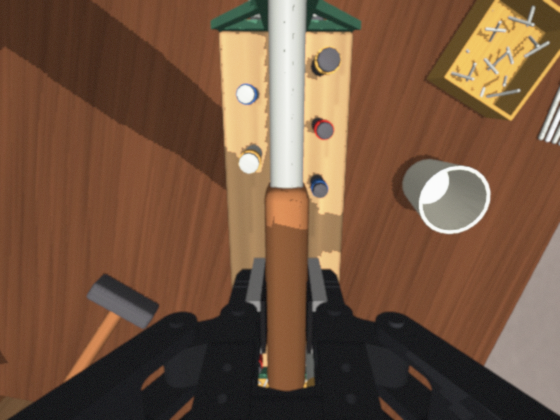

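The rack hangs level above the stand. In the side crop the near bar cap is at (624,213) and the near hook tips are at (582,366) and (628,370). I'll triangulate the hooks and the bar with both cameras.

```bash
python3 - <<'E'
from h import *
S,D=cam("scene"),cam("side")
a=lambda x,y:(120+x/3.07,130+y/3.07)
l=lambda x,y:(295+x/4,120+y/4)
def tri(u,v):
    f=lambda p:np.r_[proj(S,p)[0]-u,proj(D,p)[0]-v]
    s=least_squares(f,[.5,-.2,.2]);return s.x.round(4),s.fun.round(1)
LH=tri(a(323.5,152.5),l(185.5,206.5));RH=tri(a(52.5,369),l(128,30))
print("left hook mid tip",LH,"right",RH)
mid=(LH[0]+RH[0])/2;d=LH[0]-RH[0];print("mid",mid,"yaw",np.degrees(np.arctan2(-d[0],d[1])),np.linalg.norm(d))
print("prongs L",tri(a(308,145),l(218,210)),tri(a(339,160),l(153,203)))
print("prongs R",tri(a(38,357),l(152,30)),tri(a(67,381),l(104,30)))
# bar + end in current pics
B=tri((115+347/3,90+118/3),(290+(624-450)/3,50+213/3));print("bar + end",B)
t=np.radians(14.33);e=bot.get_obs()["eef_pos"]
q=np.array([e[0]-.165*np.sin(t),e[1]+.165*np.cos(t),e[2]+.008])
print("pred bar end",q,proj(S,q)-(115+347/3,90+118/3),proj(D,q)-(290+(624-450)/3,50+213/3))
E
```

```text
left hook mid tip (array([ 0.4945, -0.0754,  0.2216]), array([-0.3, -0.3, -0.3,  0.2])) right (array([ 0.5591, -0.3437,  0.211 ]), array([ 0.2,  0.2,  0.3, -0.2]))
mid [ 0.5268  -0.20955  0.2163 ] yaw 13.537725359853617 0.2761709796484779
prongs L (array([ 0.4758, -0.0802,  0.2184]), array([-0.5, -0.4, -0.5,  0.3])) (array([ 0.513 , -0.0708,  0.2248]), array([-0.1, -0.1, -0.1,  0.1]))
prongs R (array([ 0.5423, -0.3481,  0.2105]), array([ 0.2,  0.2,  0.2, -0.2])) (array([ 0.5758, -0.3394,  0.2115]), array([ 0.3,  0.3,  0.4, -0.3]))
bar + end (array([ 0.4894, -0.0409,  0.3647]), array([-0.5, -0.6, -0.6,  0.4]))
pred bar end [ 0.4889391  -0.04655744  0.36545314] [[-2.78995727  0.02308564]] [[-0.10188599 -0.92388265]]
```

Call:
{"fn": "drive_tool", "kwargs": {"rows": [{"dx": -0.04,"dy": -0.03,"dz": 0.1,"wx": 0,"wy": 0,"wz": 0.1,"hand": 5},{"dx": -0.11,"dy": -0.08,"dz": 0.4,"wx": 0,"wy": 0,"wz": 0.1,"hand": 5},{"dx": -0.11,"dy": -0.08,"dz": 0.8,"wx": 0,"wy": 0,"wz": 0.1,"hand": 5},{"dx": -0.11,"dy": -0.08,"dz": 1.2,"wx": 0,"wy": 0,"wz": 0.1,"hand": 5},{"dx": -0.11,"dy": -0.08,"dz": 1.6,"wx": 0,"wy": 0,"wz": 0.1,"hand": 5},{"dx": -0.11,"dy": -0.08,"dz": 2.0,"wx": 0,"wy": 0,"wz": 0.1,"hand": 5},{"dx": -0.11,"dy": -0.08,"dz": 2.3,"wx": 0,"wy": 0,"wz": 0.1,"hand": 5},{"dx": -0.11,"dy": -0.08,"dz": 2.45,"wx": 0,"wy": 0,"wz": 0.1,"hand": 5},{"dx": -0.11,"dy": -0.08,"dz": 2.55,"wx": 0,"wy": 0,"wz": 0.1,"hand": 5},{"dx": -0.11,"dy": -0.08,"dz": 2.6,"wx": 0,"wy": 0,"wz": 0.1,"hand": 5},{"dx": -0.11,"dy": -0.08,"dz": 2.6,"wx": 0,"wy": 0,"wz": 0.1,"hand": 5},{"dx": -0.11,"dy": -0.08,"dz": 2.6,"wx": 0,"wy": 0,"wz": 0.1,"hand": 5}]}}

```text
clock: 8.45
eef_pos: [0.5275, -0.2141, 0.2281]
tool_rot: [0.617, 0.787, 0.0, 0.001]
ft_force: [0.3, -0.5, -4.0]
grip_width: 0.015
grasp_force: 58.8
```

```bash
python3 - <<'E'
from h import *
import cv2
o=bot.get_obs();print(o["clock"],o["eef_pos"],np.degrees(R.from_quat(o["tool_rot"]).as_euler("ZYX")),o["ft_force"],o["ft_torque"])
I={n:bot.camera(n)[:,:,::-1] for n in("scene","side")}
for n in I:cv2.imwrite(f"pics/{n}4.png",I[n])
cr=lambda im,x,y,w,h,f:cv2.resize(im[y:y+h,x:x+w],None,fx=f,fy=f,interpolation=cv2.INTER_CUBIC)
A=cr(I["scene"],115,130,145,150,4);A=A
B=cr(I["side"],305,100,54,150,4)
cv2.imwrite("pics/c4.png",np.hstack([A,B]))
E
```

```text
8.45 [ 0.52745026 -0.21413759  0.22811061] [1.03766939e+02 5.09131052e-02 1.79930060e+02] [ 0.3420584  -0.51782927 -3.9600787 ] [-0.03077271  0.00334878  0.01971351]
```

View pics/c4.png

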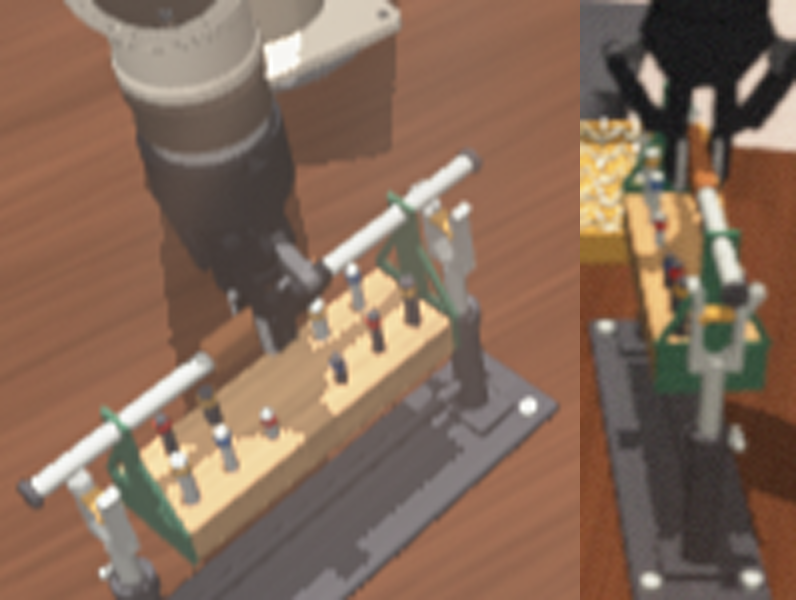

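The bar sits just above the hook mouths. In the side crop the cap is at (737,285) and the hook tips are at (690,285) and (757,292). I'll compare the bar and hooks in numbers.

```bash
python3 - <<'E'
from h import *
S,D=cam("scene"),cam("side")
def tri(u,v):
    f=lambda p:np.r_[proj(S,p)[0]-u,proj(D,p)[0]-v]
    s=least_squares(f,[.5,-.2,.2]);return s.x.round(4),s.fun.round(1)
s=lambda x,y:(115+x/4,130+y/4)
d=lambda x,y:(305+(x-580)/4,100+y/4)
B,e=tri(s(475,159),d(737,286));print("bar+",B,e)
LH=tri(s(444,203),d(723.5,288.5));print("LH",LH)
def atz(C,u,z):
    return least_squares(lambda p:proj(C,[p[0],p[1],z])[0]-u,[.5,-.2]).x
B2=atz(S,s(30,493),B[2]);print("bar-",B2, "if -5mm",atz(S,s(30,493),B[2]-.005))
m=(B[:2]+B2)/2;dd=B[:2]-B2;print("mid",m,"yaw",np.degrees(np.arctan2(-dd[0],dd[1])),np.linalg.norm(dd))
n=np.array([np.cos(.2385),np.sin(.2385)])
for nm,p in(("B",B[:2]),("B2",B2),("LHnew",LH[0][:2]),("LHold",np.array([.4945,-.0754])),("RHold",np.array([.5591,-.3437])),("plate",np.array([.5297,-.2081])),("TCP",bot.get_obs()["eef_pos"][:2])):print(nm,round(p@n,4),round(p@[-n[1],n[0]],4))
E
```

```text
bar+ [ 0.4881 -0.0472  0.2374] [-1.  -0.9 -1.   0.7]
LH (array([ 0.4961, -0.0754,  0.2197]), array([-0.5, -0.4, -0.5,  0.3]))
bar- [ 0.56854174 -0.37473487] if -5mm [ 0.56444157 -0.37456263]
mid [ 0.52832087 -0.21096743] yaw 13.798591390092932 0.3372683838868
B 0.4631 -0.1612
B2 0.4639 -0.4984
LHnew 0.4642 -0.1905
LHold 0.4627 -0.1901
RHold 0.4621 -0.4661
plate 0.4655 -0.3273
TCP 0.4619 -0.3327
```

Call:
{"fn": "drive_tool", "kwargs": {"rows": [{"dx": 0,"dy": 0,"dz": 0.1,"wx": 0,"wy": 0,"wz": 0,"hand": 5},{"dx": 0,"dy": 0,"dz": 0.2,"wx": 0,"wy": 0,"wz": 0,"hand": 5},{"dx": 0,"dy": 0,"dz": 0.3,"wx": 0,"wy": 0,"wz": 0,"hand": 5},{"dx": 0,"dy": 0,"dz": 0.38,"wx": 0,"wy": 0,"wz": 0,"hand": 5},{"dx": 0,"dy": 0,"dz": 0.4,"wx": 0,"wy": 0,"wz": 0,"hand": 5},{"dx": 0,"dy": 0,"dz": 0.4,"wx": 0,"wy": 0,"wz": 0,"hand": 5}]}}

```text
clock: 9.15
eef_pos: [0.5268, -0.2139, 0.2069]
tool_rot: [0.617, 0.787, -0.0, -0.0]
ft_force: [-1.7, 0.2, -4.1]
grip_width: 0.0147
grasp_force: 58.8
```

Call:
{"fn": "drive_tool", "kwargs": {"rows": [{"dx": 0,"dy": 0,"dz": 0.03,"wx": 0,"wy": 0,"wz": 0,"hand": 5},{"dx": 0,"dy": 0,"dz": 0.06,"wx": 0,"wy": 0,"wz": 0,"hand": 5},{"dx": 0,"dy": 0,"dz": 0.1,"wx": 0,"wy": 0,"wz": 0,"hand": 5},{"dx": 0,"dy": 0,"dz": 0.1,"wx": 0,"wy": 0,"wz": 0,"hand": 5}]}}

```text
clock: 9.55
eef_pos: [0.5273, -0.2141, 0.2026]
tool_rot: [0.617, 0.787, 0.0, 0.0]
ft_force: [0.4, -0.6, -1.7]
grip_width: 0.0152
grasp_force: 59.3
```

Call:
{"fn": "drive_tool", "kwargs": {"rows": [{"dx": 0,"dy": 0,"dz": 0.03,"wx": 0,"wy": 0,"wz": 0,"hand": 5},{"dx": 0,"dy": 0,"dz": 0.06,"wx": 0,"wy": 0,"wz": 0,"hand": 5},{"dx": 0,"dy": 0,"dz": 0.1,"wx": 0,"wy": 0,"wz": 0,"hand": 5},{"dx": 0,"dy": 0,"dz": 0.1,"wx": 0,"wy": 0,"wz": 0,"hand": 5}]}}

```text
clock: 9.95
eef_pos: [0.5273, -0.2141, 0.1978]
tool_rot: [0.617, 0.787, 0.0, 0.001]
ft_force: [-0.0, 0.1, 1.6]
grip_width: 0.015
grasp_force: 59.8
```

Call:
{"fn": "drive_tool", "kwargs": {"rows": [{"dx": 0,"dy": 0,"dz": 0.03,"wx": 0,"wy": 0,"wz": 0,"hand": 5},{"dx": 0,"dy": 0,"dz": 0.06,"wx": 0,"wy": 0,"wz": 0,"hand": 5},{"dx": 0,"dy": 0,"dz": 0.06,"wx": 0,"wy": 0,"wz": 0,"hand": 5}]}}

```text
clock: 10.25
eef_pos: [0.527, -0.2141, 0.1944]
tool_rot: [0.617, 0.787, -0.0, 0.0]
ft_force: [-0.8, -0.2, 4.0]
grip_width: 0.0148
grasp_force: 59.9
```

Call:
{"fn": "drive_tool", "kwargs": {"rows": [{"dx": 0,"dy": 0,"dz": 0.03,"wx": 0,"wy": 0,"wz": 0,"hand": 5},{"dx": 0,"dy": 0,"dz": 0.06,"wx": 0,"wy": 0,"wz": 0,"hand": 5},{"dx": 0,"dy": 0,"dz": 0.06,"wx": 0,"wy": 0,"wz": 0,"hand": 5}]}}

```text
clock: 10.55
eef_pos: [0.527, -0.2141, 0.1911]
tool_rot: [0.617, 0.787, -0.0, 0.0]
ft_force: [-0.2, -0.3, 1.8]
grip_width: 0.015
grasp_force: 59.9
```

```bash
cat > st.py <<'E'
from h import *
import cv2,sys
o=bot.get_obs();t=.2408;n=np.array([np.cos(t),np.sin(t),0])
print(o["clock"],o["eef_pos"].round(4),"F",o["ft_force"].round(2),"T about rack x",round(o["ft_torque"]@n,3),"T",o["ft_torque"].round(3))
if len(sys.argv)>1:
    # bar tilt from scene: fit line through white bar pixels
    for c in("scene","side","wrist"):
        im=bot.camera(c);cv2.imwrite(f"pics/{c}_{sys.argv[1]}.png",im[:,:,::-1])
E
python3 st.py
```

```text
10.55 [ 0.527  -0.2141  0.1911] F [-0.24 -0.31  1.78] T about rack x -0.021 T [-0.059  0.152  0.257]
```

Call:
{"fn": "drive_tool", "kwargs": {"rows": [{"dx": 0,"dy": 0,"dz": 0.03,"wx": 0,"wy": 0,"wz": 0,"hand": 5},{"dx": 0,"dy": 0,"dz": 0.06,"wx": 0,"wy": 0,"wz": 0,"hand": 5},{"dx": 0,"dy": 0,"dz": 0.06,"wx": 0,"wy": 0,"wz": 0,"hand": 5}]}}

```text
clock: 10.85
eef_pos: [0.527, -0.2141, 0.188]
tool_rot: [0.617, 0.787, -0.0, -0.0]
ft_force: [0.2, -1.0, 1.6]
grip_width: 0.0152
grasp_force: 59.8
```

Call:
{"fn": "drive_tool", "kwargs": {"rows": [{"dx": 0,"dy": 0,"dz": 0.03,"wx": 0,"wy": 0,"wz": 0,"hand": 5},{"dx": 0,"dy": 0,"dz": 0.06,"wx": 0,"wy": 0,"wz": 0,"hand": 5},{"dx": 0,"dy": 0,"dz": 0.06,"wx": 0,"wy": 0,"wz": 0,"hand": 5}]}}

```text
clock: 11.15
eef_pos: [0.527, -0.2141, 0.1849]
tool_rot: [0.617, 0.787, -0.0, -0.0]
ft_force: [-0.2, -0.7, 2.2]
grip_width: 0.0149
grasp_force: 59.8
```

```bash
python3 st.py 5
```

```text
11.15 [ 0.527  -0.2141  0.1849] F [-0.21 -0.67  2.23] T about rack x -0.249 T [-0.278  0.088  0.283]
```

Call:
{"fn": "drive_tool", "kwargs": {"rows": [{"dx": 0,"dy": 0,"dz": 0.03,"wx": 0,"wy": 0,"wz": 0,"hand": 5},{"dx": 0,"dy": 0,"dz": 0.06,"wx": 0,"wy": 0,"wz": 0,"hand": 5},{"dx": 0,"dy": 0,"dz": 0.06,"wx": 0,"wy": 0,"wz": 0,"hand": 5}]}}

```text
clock: 11.6
eef_pos: [0.527, -0.214, 0.1819]
tool_rot: [0.617, 0.787, -0.0, -0.0]
ft_force: [-1.4, -1.0, 1.0]
grip_width: 0.0149
grasp_force: 59.6
```

```bash
python3 st.py
```

```text
11.6 [ 0.527  -0.214   0.1819] F [-1.39 -0.98  1.01] T about rack x -0.441 T [-0.441 -0.053  0.268]
```

Call:
{"fn": "drive_tool", "kwargs": {"rows": [{"dx": 0,"dy": 0,"dz": 0.02,"wx": 0,"wy": 0,"wz": 0,"hand": 5},{"dx": 0,"dy": 0,"dz": 0.04,"wx": 0,"wy": 0,"wz": 0,"hand": 5},{"dx": 0,"dy": 0,"dz": 0.04,"wx": 0,"wy": 0,"wz": 0,"hand": 5}]}}

```text
clock: 11.9
eef_pos: [0.5269, -0.214, 0.1798]
tool_rot: [0.617, 0.787, -0.0, -0.0]
ft_force: [-0.1, -0.9, -0.9]
grip_width: 0.0149
grasp_force: 59.4
```

```bash
python3 st.py
```

```text
11.9 [ 0.5269 -0.214   0.1798] F [-0.14 -0.87 -0.91] T about rack x -0.539 T [-0.545 -0.04   0.291]
```

Call:
{"fn": "drive_tool", "kwargs": {"rows": [{"dx": 0,"dy": 0,"dz": 0.02,"wx": 0,"wy": 0,"wz": 0,"hand": 5},{"dx": 0,"dy": 0,"dz": 0.04,"wx": 0,"wy": 0,"wz": 0,"hand": 5},{"dx": 0,"dy": 0,"dz": 0.04,"wx": 0,"wy": 0,"wz": 0,"hand": 5}]}}

```text
clock: 12.2
eef_pos: [0.5273, -0.2139, 0.178]
tool_rot: [0.617, 0.787, 0.0, 0.0]
ft_force: [0.7, 0.5, -0.5]
grip_width: 0.015
grasp_force: 59.4
```

```bash
python3 st.py
```

```text
12.2 [ 0.5273 -0.2139  0.178 ] F [ 0.73  0.48 -0.47] T about rack x -0.51 T [-0.459 -0.27   0.106]
```

Call:
{"fn": "drive_tool", "kwargs": {"rows": [{"dx": 0,"dy": 0,"dz": 0.02,"wx": 0,"wy": 0,"wz": 0,"hand": 5},{"dx": 0,"dy": 0,"dz": 0.04,"wx": 0,"wy": 0,"wz": 0,"hand": 5},{"dx": 0,"dy": 0,"dz": 0.04,"wx": 0,"wy": 0,"wz": 0,"hand": 5}]}}

```text
clock: 12.5
eef_pos: [0.5273, -0.214, 0.1762]
tool_rot: [0.617, 0.787, 0.0, 0.0]
ft_force: [1.6, 0.2, -0.5]
grip_width: 0.0148
grasp_force: 59.4
```

```bash
python3 st.py
```

```text
12.5 [ 0.5273 -0.214   0.1762] F [ 1.57  0.19 -0.54] T about rack x -0.588 T [-0.518 -0.357  0.163]
```

Call:
{"fn": "drive_tool", "kwargs": {"rows": [{"dx": 0,"dy": 0,"dz": 0.02,"wx": 0,"wy": 0,"wz": 0,"hand": 5},{"dx": 0,"dy": 0,"dz": 0.04,"wx": 0,"wy": 0,"wz": 0,"hand": 5},{"dx": 0,"dy": 0,"dz": 0.04,"wx": 0,"wy": 0,"wz": 0,"hand": 5}]}}

```text
clock: 12.8
eef_pos: [0.5274, -0.2139, 0.1744]
tool_rot: [0.617, 0.787, 0.0, 0.0]
ft_force: [3.3, -0.5, 0.6]
grip_width: 0.0152
grasp_force: 59.5
```

```bash
python3 st.py
```

```text
12.8 [ 0.5274 -0.2139  0.1744] F [ 3.25 -0.49  0.6 ] T about rack x -0.272 T [-0.143 -0.558  0.073]
```

Call:
{"fn": "drive_tool", "kwargs": {"rows": [{"dx": 0,"dy": 0,"dz": 0.02,"wx": 0,"wy": 0,"wz": 0,"hand": 5},{"dx": 0,"dy": 0,"dz": 0.04,"wx": 0,"wy": 0,"wz": 0,"hand": 5},{"dx": 0,"dy": 0,"dz": 0.04,"wx": 0,"wy": 0,"wz": 0,"hand": 5}]}}

```text
clock: 13.1
eef_pos: [0.5275, -0.2139, 0.1724]
tool_rot: [0.617, 0.787, 0.001, 0.0]
ft_force: [3.5, -1.2, 0.2]
grip_width: 0.015
grasp_force: 59.6
```

```bash
python3 st.py
```

```text
13.1 [ 0.5275 -0.2139  0.1724] F [ 3.47 -1.22  0.24] T about rack x 0.049 T [ 0.221 -0.693 -0.002]
```

Call:
{"fn": "drive_tool", "kwargs": {"rows": [{"dx": 0,"dy": 0.02,"dz": 0,"wx": 0,"wy": 0,"wz": 0,"hand": 5},{"dx": 0,"dy": 0.04,"dz": 0,"wx": 0,"wy": 0,"wz": 0,"hand": 5},{"dx": 0,"dy": 0.04,"dz": 0,"wx": 0,"wy": 0,"wz": 0,"hand": 5},{"dx": 0,"dy": 0.04,"dz": 0,"wx": 0,"wy": 0,"wz": 0,"hand": 5}]}}

```text
clock: 13.5
eef_pos: [0.5281, -0.2134, 0.1714]
tool_rot: [0.617, 0.787, -0.001, -0.001]
ft_force: [0.3, -0.8, -2.1]
grip_width: 0.0152
grasp_force: 59.3
```

```bash
python3 st.py 6
```

```text
13.5 [ 0.5281 -0.2134  0.1714] F [ 0.29 -0.81 -2.14] T about rack x 0.03 T [ 0.035 -0.014 -0.159]
```

Call:
{"fn": "drive_tool", "kwargs": {"rows": [{"dx": 0,"dy": 0,"dz": 0.02,"wx": 0,"wy": 0,"wz": 0,"hand": 5},{"dx": 0,"dy": 0,"dz": 0.03,"wx": 0,"wy": 0,"wz": 0,"hand": 5},{"dx": 0,"dy": 0,"dz": 0.03,"wx": 0,"wy": 0,"wz": 0,"hand": 5}]}}

```text
clock: 13.95
eef_pos: [0.5291, -0.2131, 0.1708]
tool_rot: [0.617, 0.787, 0.0, -0.0]
ft_force: [0.5, -0.1, -1.6]
grip_width: 0.0151
grasp_force: 59.3
```

```bash
python3 st.py
```

```text
13.95 [ 0.5291 -0.2131  0.1708] F [ 0.48 -0.12 -1.56] T about rack x 0.336 T [ 0.353 -0.03  -0.058]
```

Call:
{"fn": "drive_tool", "kwargs": {"rows": [{"dx": 0,"dy": 0,"dz": 0.02,"wx": 0,"wy": 0,"wz": 0,"hand": 5},{"dx": 0,"dy": 0,"dz": 0.03,"wx": 0,"wy": 0,"wz": 0,"hand": 5},{"dx": 0,"dy": 0,"dz": 0.03,"wx": 0,"wy": 0,"wz": 0,"hand": 5}]}}

```text
clock: 14.25
eef_pos: [0.5292, -0.2132, 0.1696]
tool_rot: [0.617, 0.787, 0.0, 0.0]
ft_force: [0.1, 0.8, 0.6]
grip_width: 0.0148
grasp_force: 59.5
```

```bash
python3 st.py
```

```text
14.25 [ 0.5292 -0.2132  0.1696] F [0.08 0.79 0.55] T about rack x 0.84 T [ 0.849  0.066 -0.138]
```

Call:
{"fn": "drive_tool", "kwargs": {"rows": [{"dx": 0,"dy": 0,"dz": 0.02,"wx": 0,"wy": 0,"wz": 0,"hand": 5},{"dx": 0,"dy": 0,"dz": 0.03,"wx": 0,"wy": 0,"wz": 0,"hand": 5},{"dx": 0,"dy": 0,"dz": 0.03,"wx": 0,"wy": 0,"wz": 0,"hand": 5}]}}

```text
clock: 14.55
eef_pos: [0.5297, -0.2131, 0.1687]
tool_rot: [0.617, 0.787, 0.001, 0.001]
ft_force: [0.2, 2.7, 4.6]
grip_width: 0.0152
grasp_force: 60.2
```

```bash
python3 st.py 7
```

```text
14.55 [ 0.5297 -0.2131  0.1687] F [0.2  2.69 4.56] T about rack x 1.208 T [ 1.252 -0.036  0.021]
```

Left is seated and carrying the load while the right still hangs free and lower. I'll tilt the tool slightly about its y-axis, pivoting about the left seat.

Call:
{"fn": "drive_tool", "kwargs": {"rows": [{"dx": 0,"dy": 0,"dz": 0.0,"wx": 0,"wy": 0.05,"wz": 0,"hand": 5},{"dx": 0,"dy": 0,"dz": 0.01,"wx": 0,"wy": 0.1,"wz": 0,"hand": 5},{"dx": 0,"dy": 0,"dz": 0.02,"wx": 0,"wy": 0.15,"wz": 0,"hand": 5},{"dx": 0,"dy": 0,"dz": 0.03,"wx": 0,"wy": 0.2,"wz": 0,"hand": 5},{"dx": 0,"dy": 0,"dz": 0.03,"wx": 0,"wy": 0.2,"wz": 0,"hand": 5}]}}

```text
clock: 15.2
eef_pos: [0.5301, -0.2132, 0.1683]
tool_rot: [0.617, 0.787, 0.006, -0.005]
ft_force: [0.2, 5.9, 9.6]
grip_width: 0.0146
grasp_force: 60.9
```

```bash
python3 st.py
```

```text
15.2 [ 0.5301 -0.2132  0.1683] F [0.21 5.95 9.64] T about rack x 1.079 T [1.097 0.06  0.064]
```

```bash
cat > tilt.py <<'E'
from h import *
import cv2,sys
S=cam("scene");t=np.radians(13.8)
def tilt(im,cx,cy,zc,verbose=0):
    # offset of white bar centreline (vertical px) at points along bar vs level prediction -> dz
    ys=np.r_[np.linspace(-.152,-.06,12),np.linspace(.06,.152,12)];out=[]
    g=im.min(2).astype(float)
    for y in ys:
        P=np.array([cx-y*np.sin(t),cy+y*np.cos(t),zc]);u=proj(S,P)[0];du=proj(S,P+[0,0,.01])[0]-u;L=np.linalg.norm(du);du/=L
        k=np.arange(-7,7.01,.25);q=(u+k[:,None]*du).astype(np.float32)
        v=cv2.remap(g.astype(np.float32),q[:,0].copy(),q[:,1].copy(),cv2.INTER_LINEAR).ravel()
        w=np.clip(v-150,0,None)
        if w.sum()>50: out.append((y,(w*k).sum()/w.sum()/L*10))
    out=np.array(out)
    l,r=out[out[:,0]>0,:],out[out[:,0]<0,:]
    return np.median(l[:,1]) if len(l) else None,np.median(r[:,1]) if len(r) else None,out.round(1)
if __name__=="__main__":
    T=dict(a=("pics/scene4.png",.5275,-.2141,.2361),b=("pics/scene_5.png",.527,-.2141,.1929),c=("pics/scene_6.png",.5281,-.2134,.1794),d=("pics/scene_7.png",.5297,-.2131,.1767))
    for k,(f,x,y,z) in T.items():
        a=tilt(cv2.imread(f)[:,:,::-1],x-.001,y+.004,z);print(k,a[:2])
    o=bot.get_obs();im=bot.camera("scene");e=o["eef_pos"]
    a=tilt(im,e[0]-.001,e[1]+.004,e[2]+.008);print("now",a[:2]);print(a[2].tolist())
    print(np.degrees(R.from_quat(o["tool_rot"]).as_euler("ZYX")))
E
python3 tilt.py
```

```text
a (np.float64(0.9060714477005603), np.float64(1.9603895139529957))
b (np.float64(1.608881356699837), np.float64(1.674705229204786))
c (np.float64(1.3953035496459598), np.float64(1.942691183721446))
d (np.float64(3.3797222873302806), np.float64(-0.1141535031480271))
now (np.float64(3.8472631780905084), np.float64(-0.6625762190642115))
[[-0.2, -2.1], [-0.1, -3.9], [-0.1, 18.5], [-0.1, 1.7], [-0.1, -1.2], [-0.1, -0.7], [-0.1, -1.0], [-0.1, -0.4], [-0.1, -0.5], [-0.1, 0.1], [-0.1, -1.2], [0.1, -0.5], [0.1, 3.3], [0.1, 3.8], [0.1, 3.8], [0.1, 3.9], [0.1, 3.8], [0.1, 8.7], [0.1, 4.3], [0.1, 5.4], [0.1, 2.2], [0.2, 24.1]]
[103.83532192  -0.94070871 179.81452388]
```

Call:
{"fn": "drive_tool", "kwargs": {"rows": [{"dx": 0,"dy": 0,"dz": 0.0,"wx": 0,"wy": 0.05,"wz": 0,"hand": 5},{"dx": 0,"dy": 0,"dz": 0.01,"wx": 0,"wy": 0.1,"wz": 0,"hand": 5},{"dx": 0,"dy": 0,"dz": 0.01,"wx": 0,"wy": 0.15,"wz": 0,"hand": 5},{"dx": 0,"dy": 0,"dz": 0.02,"wx": 0,"wy": 0.2,"wz": 0,"hand": 5},{"dx": 0,"dy": 0,"dz": 0.02,"wx": 0,"wy": 0.2,"wz": 0,"hand": 5}]}}

```text
clock: 15.75
eef_pos: [0.5301, -0.2131, 0.1682]
tool_rot: [0.617, 0.787, 0.012, -0.012]
ft_force: [-2.3, 7.5, 13.2]
grip_width: 0.0149
grasp_force: 61.4
```

```bash
python3 st.py; python3 tilt.py | grep now
```

```text
15.75 [ 0.5301 -0.2131  0.1682] F [-2.33  7.5  13.24] T about rack x 0.783 T [0.744 0.256 0.096]
now (np.float64(3.9300859395238588), np.float64(-0.7671350116625086))
```

```bash
cat > gate.py <<'E'
from h import *
import cv2,sys
def gates(tag,ims):
    for n in("scene","side"):
        C=cam(n)
        for nm,p in(("L",[.4955,-.0754]),("R",[.5615,-.343])):
            u=proj(C,[*p,.203])[0];x,y=u.round().astype(int);w=14
            if n=="side" and nm=="R":continue
            c=ims[n][y-w:y+w,x-w:x+w];h=cv2.cvtColor(c,cv2.COLOR_RGB2HSV)
            m=(h[...,0]>12)&(h[...,0]<28)&(h[...,1]>110)&(h[...,2]>130)
            r,q=np.nonzero(m);print(tag,n,nm,m.sum(),(q.mean()-w).round(1) if m.any() else "",(r.mean()-w).round(1) if m.any() else "")
if __name__=="__main__":
    for t in("1","4","_5","_6","_7"):gates(t,{n:cv2.imread(f"pics/{n}{t}.png")[:,:,::-1] for n in("scene","side")})
    I={n:bot.camera(n) for n in("scene","side")};gates("now",I)
    for n in I:cv2.imwrite(f"pics/{n}_now{sys.argv[1]}.png",I[n][:,:,::-1])
E
python3 gate.py a
```

```text
1 scene L 15 -1.0 -0.7
1 scene R 12 -1.2 1.5
1 side L 53 -1.8 -3.9
4 scene L 13 -0.8 -0.5
4 scene R 15 -1.1 1.3
4 side L 69 -4.7 -2.8
_5 scene L 0  
_5 scene R 0  
_5 side L 116 -9.6 -5.3
_6 scene L 15 -1.0 -0.7
_6 scene R 0  
_6 side L 152 -8.0 -3.5
_7 scene L 15 -1.0 -0.7
_7 scene R 13 -1.2 1.3
_7 side L 153 -8.3 -1.8
now scene L 15 -1.0 -0.7
now scene R 12 -1.2 1.5
now side L 147 -8.8 -1.7
```

Both latches read as shut: the right gate was orange and level by frame 7, the left by frame 6. Next is the light tug upward.

Call:
{"fn": "drive_tool", "kwargs": {"rows": [{"dx": 0,"dy": 0,"dz": -0.03,"wx": 0,"wy": 0,"wz": 0,"hand": 5},{"dx": 0,"dy": 0,"dz": -0.07,"wx": 0,"wy": 0,"wz": 0,"hand": 5},{"dx": 0,"dy": 0,"dz": -0.12,"wx": 0,"wy": 0,"wz": 0,"hand": 5},{"dx": 0,"dy": 0,"dz": -0.17,"wx": 0,"wy": 0,"wz": 0,"hand": 5},{"dx": 0,"dy": 0,"dz": -0.22,"wx": 0,"wy": 0,"wz": 0,"hand": 5},{"dx": 0,"dy": 0,"dz": -0.27,"wx": 0,"wy": 0,"wz": 0,"hand": 5},{"dx": 0,"dy": 0,"dz": -0.3,"wx": 0,"wy": 0,"wz": 0,"hand": 5},{"dx": 0,"dy": 0,"dz": -0.3,"wx": 0,"wy": 0,"wz": 0,"hand": 5}]}}

```text
clock: 16.7
eef_pos: [0.5288, -0.2143, 0.1802]
tool_rot: [0.617, 0.786, 0.011, -0.014]
ft_force: [-0.2, -0.3, -3.8]
grip_width: 0.0152
grasp_force: 58.8
```

```bash
python3 st.py; python3 tilt.py | grep now;python3 gate.py b|grep now
```

```text
16.7 [ 0.5288 -0.2143  0.1802] F [-0.18 -0.33 -3.76] T about rack x -0.083 T [-0.078 -0.031  0.042]
now (np.float64(4.95493699296245), np.float64(-1.8464933724462342))
now scene L 15 -1.0 -0.7
now scene R 11 -1.3 1.1
now side L 134 -8.3 -5.0
```

Call:
{"fn": "drive_tool", "kwargs": {"rows": [{"dx": 0,"dy": 0,"dz": -0.03,"wx": 0,"wy": -0.05,"wz": 0,"hand": 5},{"dx": 0,"dy": 0,"dz": -0.06,"wx": 0,"wy": -0.1,"wz": 0,"hand": 5},{"dx": 0,"dy": 0,"dz": -0.08,"wx": 0,"wy": -0.1,"wz": 0,"hand": 5},{"dx": 0,"dy": 0,"dz": -0.08,"wx": 0,"wy": -0.1,"wz": 0,"hand": 5}]}}

```text
clock: 17.25
eef_pos: [0.5293, -0.2141, 0.1846]
tool_rot: [0.617, 0.787, 0.008, -0.01]
ft_force: [0.5, 0.1, -5.4]
grip_width: 0.0154
grasp_force: 58.8
```

```bash
python3 st.py
```

```text
17.25 [ 0.5293 -0.2141  0.1846] F [ 0.52  0.14 -5.42] T about rack x -0.073 T [-0.069 -0.026 -0.015]
```

Call:
{"fn": "drive_tool", "kwargs": {"rows": [{"dx": 0,"dy": 0,"dz": -0.02,"wx": 0,"wy": 0,"wz": 0,"hand": 5},{"dx": 0,"dy": 0,"dz": -0.02,"wx": 0,"wy": 0,"wz": 0,"hand": 5}]}}

```text
clock: 17.45
eef_pos: [0.5291, -0.2142, 0.1853]
tool_rot: [0.617, 0.787, 0.008, -0.01]
ft_force: [1.4, 0.2, -5.2]
grip_width: 0.015
grasp_force: 58.8
```

```bash
python3 st.py
```

```text
17.45 [ 0.5291 -0.2142  0.1853] F [ 1.35  0.24 -5.16] T about rack x -0.176 T [-0.164 -0.067 -0.016]
```

Call:
{"fn": "drive_tool", "kwargs": {"rows": [{"dx": 0,"dy": 0,"dz": -0.02,"wx": 0,"wy": -0.04,"wz": 0,"hand": 5},{"dx": 0,"dy": 0,"dz": -0.02,"wx": 0,"wy": -0.06,"wz": 0,"hand": 5},{"dx": 0,"dy": 0,"dz": -0.02,"wx": 0,"wy": -0.06,"wz": 0,"hand": 5}]}}

```text
clock: 17.75
eef_pos: [0.5291, -0.2142, 0.1862]
tool_rot: [0.617, 0.787, 0.006, -0.008]
ft_force: [-0.4, -0.7, -6.0]
grip_width: 0.0151
grasp_force: 58.7
```

```bash
python3 st.py
```

```text
17.75 [ 0.5291 -0.2142  0.1862] F [-0.35 -0.68 -5.97] T about rack x -0.273 T [-0.25  -0.125 -0.039]
```

Call:
{"fn": "drive_tool", "kwargs": {"rows": [{"dx": 0,"dy": 0,"dz": -0.02,"wx": 0,"wy": 0,"wz": 0,"hand": 5},{"dx": 0,"dy": 0,"dz": -0.02,"wx": 0,"wy": 0,"wz": 0,"hand": 5}]}}

```text
clock: 17.95
eef_pos: [0.529, -0.2142, 0.1865]
tool_rot: [0.617, 0.787, 0.006, -0.009]
ft_force: [1.7, 0.0, -9.5]
grip_width: 0.0152
grasp_force: 58.7
```

```bash
python3 st.py;python3 tilt.py | grep now
```

```text
17.95 [ 0.529  -0.2142  0.1865] F [ 1.68  0.01 -9.53] T about rack x -0.455 T [-0.372 -0.394 -0.026]
now (np.float64(3.3457375882156883), np.float64(-0.28121856936853223))
```

Call:
{"fn": "drive_tool", "kwargs": {"rows": [{"dx": 0,"dy": 0,"dz": 0,"wx": 0,"wy": -0.05,"wz": 0,"hand": 5},{"dx": 0,"dy": 0,"dz": 0,"wx": 0,"wy": -0.08,"wz": 0,"hand": 5},{"dx": 0,"dy": 0,"dz": 0,"wx": 0,"wy": -0.08,"wz": 0,"hand": 5}]}}

```text
clock: 18.3
eef_pos: [0.529, -0.2142, 0.1866]
tool_rot: [0.617, 0.787, 0.004, -0.006]
ft_force: [3.1, -1.1, -15.0]
grip_width: 0.015
grasp_force: 58.5
```

```bash
python3 st.py;python3 tilt.py | grep now; python3 gate.py c|grep now;python3 st.py
```

```text
18.3 [ 0.529  -0.2142  0.1866] F [  3.07  -1.09 -15.01] T about rack x -0.464 T [-0.353 -0.507 -0.048]
now (np.float64(3.3362170820478774), np.float64(-0.545114776407838))
now scene L 14 -0.9 -0.7
now scene R 9 -1.2 0.6
now side L 126 -8.4 -5.2
18.45 [ 0.529  -0.2142  0.1867] F [  3.64  -2.61 -14.98] T about rack x -0.543 T [-0.414 -0.593 -0.013]
```

Call:
{"fn": "drive_tool", "kwargs": {"rows": [{"dx": 0,"dy": 0,"dz": 0.04,"wx": 0,"wy": 0.04,"wz": 0,"hand": 5},{"dx": 0,"dy": 0,"dz": 0.09,"wx": 0,"wy": 0.1,"wz": 0,"hand": 5},{"dx": 0,"dy": 0,"dz": 0.14,"wx": 0,"wy": 0.14,"wz": 0,"hand": 5},{"dx": 0,"dy": 0,"dz": 0.19,"wx": 0,"wy": 0.16,"wz": 0,"hand": 5},{"dx": 0,"dy": 0,"dz": 0.24,"wx": 0,"wy": 0.16,"wz": 0,"hand": 5},{"dx": 0,"dy": 0,"dz": 0.28,"wx": 0,"wy": 0.16,"wz": 0,"hand": 5},{"dx": 0,"dy": 0,"dz": 0.3,"wx": 0,"wy": 0.16,"wz": 0,"hand": 5},{"dx": 0,"dy": 0,"dz": 0.31,"wx": 0,"wy": 0.16,"wz": 0,"hand": 5},{"dx": 0,"dy": 0,"dz": 0.31,"wx": 0,"wy": 0.16,"wz": 0,"hand": 5}]}}

```text
clock: 19.35
eef_pos: [0.5291, -0.214, 0.1718]
tool_rot: [0.617, 0.787, 0.009, -0.011]
ft_force: [0.6, -0.3, -5.1]
grip_width: 0.0152
grasp_force: 60.0
```

```bash
python3 st.py;python3 tilt.py | grep now
```

```text
19.35 [ 0.5291 -0.214   0.1718] F [ 0.57 -0.33 -5.14] T about rack x -0.05 T [-0.053  0.008 -0.004]
now (np.float64(4.469848825412296), np.float64(-1.301828755998182))
```

Call:
{"fn": "drive_tool", "kwargs": {"rows": [{"dx": 0,"dy": 0,"dz": 0.02,"wx": 0,"wy": 0,"wz": 0,"hand": 5},{"dx": 0,"dy": 0,"dz": 0.05,"wx": 0,"wy": 0,"wz": 0,"hand": 5},{"dx": 0,"dy": 0,"dz": 0.05,"wx": 0,"wy": 0,"wz": 0,"hand": 5}]}}

```text
clock: 19.7
eef_pos: [0.5296, -0.2141, 0.1697]
tool_rot: [0.617, 0.787, 0.009, -0.01]
ft_force: [0.7, 0.4, -1.3]
grip_width: 0.0152
grasp_force: 60.4
```

```bash
python3 st.py
```

```text
19.7 [ 0.5296 -0.2141  0.1697] F [ 0.74  0.35 -1.32] T about rack x -0.352 T [-0.315 -0.19   0.102]
```

Call:
{"fn": "drive_tool", "kwargs": {"rows": [{"dx": 0,"dy": 0,"dz": 0.02,"wx": 0,"wy": 0,"wz": 0,"hand": 5},{"dx": 0,"dy": 0,"dz": 0.02,"wx": 0,"wy": 0,"wz": 0,"hand": 5}]}}

```text
clock: 19.9
eef_pos: [0.5298, -0.2141, 0.1689]
tool_rot: [0.617, 0.787, 0.009, -0.01]
ft_force: [1.7, -0.1, -1.1]
grip_width: 0.0152
grasp_force: 60.6
```

```bash
python3 st.py;python3 tilt.py | grep now
```

```text
19.9 [ 0.5298 -0.2141  0.1689] F [ 1.7  -0.13 -1.06] T about rack x -0.447 T [-0.383 -0.315  0.068]
now (np.float64(3.8617039854560127), np.float64(-0.6720304941758912))
```

Call:
{"fn": "drive_tool", "kwargs": {"rows": [{"dx": 0,"dy": 0,"dz": 0.01,"wx": 0,"wy": -0.04,"wz": 0,"hand": 5},{"dx": 0,"dy": 0,"dz": 0.02,"wx": 0,"wy": -0.08,"wz": 0,"hand": 5},{"dx": 0,"dy": 0,"dz": 0.02,"wx": 0,"wy": -0.08,"wz": 0,"hand": 5}]}}

```text
clock: 20.25
eef_pos: [0.5301, -0.2141, 0.1685]
tool_rot: [0.617, 0.787, 0.007, -0.007]
ft_force: [2.4, -1.0, 4.6]
grip_width: 0.0149
grasp_force: 61.3
```

```bash
python3 st.py;python3 tilt.py | grep now;python3 gate.py d|grep now
```

```text
20.25 [ 0.5301 -0.2141  0.1685] F [ 2.41 -1.03  4.64] T about rack x -0.277 T [-0.161 -0.507  0.185]
now (np.float64(3.462326743420678), np.float64(-0.3580634687236116))
now scene L 15 -1.0 -0.7
now scene R 12 -1.2 1.5
now side L 150 -8.4 -2.2
```

Call:
{"fn": "drive_tool", "kwargs": {"rows": [{"dx": 0,"dy": 0,"dz": -0.01,"wx": 0,"wy": 0,"wz": 0,"hand": 12},{"dx": 0,"dy": 0,"dz": -0.01,"wx": 0,"wy": 0,"wz": 0,"hand": 16},{"dx": 0,"dy": 0,"dz": -0.01,"wx": 0,"wy": 0,"wz": 0,"hand": 20},{"dx": 0,"dy": 0,"dz": -0.01,"wx": 0,"wy": 0,"wz": 0,"hand": 30},{"dx": 0,"dy": 0,"dz": -0.01,"wx": 0,"wy": 0,"wz": 0,"hand": 45},{"dx": 0,"dy": 0,"dz": -0.01,"wx": 0,"wy": 0,"wz": 0,"hand": 45},{"dx": 0,"dy": 0,"dz": -0.01,"wx": 0,"wy": 0,"wz": 0,"hand": 45},{"dx": 0,"dy": 0,"dz": -0.2,"wx": 0,"wy": 0,"wz": 0,"hand": 45},{"dx": 0,"dy": 0,"dz": -0.6,"wx": 0,"wy": 0,"wz": 0,"hand": 45},{"dx": 0,"dy": 0,"dz": -1.2,"wx": 0,"wy": 0,"wz": 0,"hand": 45},{"dx": 0,"dy": 0,"dz": -2,"wx": 0,"wy": 0,"wz": 0,"hand": 45},{"dx": 0,"dy": 0,"dz": -2.6,"wx": 0,"wy": 0,"wz": 0,"hand": 45},{"dx": 0,"dy": 0,"dz": -3,"wx": 0,"wy": 0,"wz": 0,"hand": 45},{"dx": 0,"dy": 0,"dz": -3,"wx": 0,"wy": 0,"wz": 0,"hand": 45}]}}

```text
clock: 21.8
eef_pos: [0.5311, -0.2175, 0.3218]
tool_rot: [0.617, 0.787, 0.008, -0.004]
ft_force: [-0.2, -0.3, 0.0]
grip_width: 0.045
grasp_force: 0.0
```

```bash
python3 st.py; python3 gate.py e|grep now; python3 - <<'E'
import cv2,numpy as np
from tilt import *
A=cv2.imread("pics/scene_nowe.png");B=cv2.imread("pics/side_nowe.png")
print(tilt(A[:,:,::-1],.5291,-.2101,.1765)[:2])
cr=lambda im,x,y,w,h,f:cv2.resize(im[y:y+h,x:x+w],None,fx=f,fy=f,interpolation=cv2.INTER_CUBIC)
cv2.imwrite("pics/final.png",np.hstack([cr(A,115,150,140,150,4),cr(B,305,110,60,150,4)]))
E
```

```text
21.8 [ 0.5311 -0.2175  0.3218] F [-0.21 -0.29  0.02] T about rack x -0.038 T [-0.023 -0.066 -0.045]
now scene L 15 -1.0 -0.7
now scene R 12 -1.2 1.5
now side L 156 -8.3 -2.4
(np.float64(3.137477859510802), np.float64(-1.3582509869991393))
```

View pics/final.png

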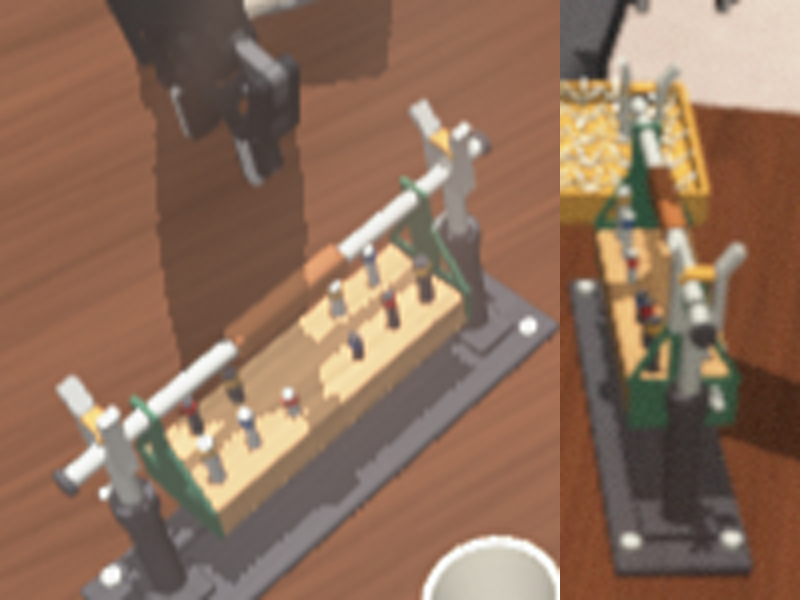

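The bar rests in both hooks, with the brass latches level above it at (440,142) and (95,420). The gripper is clear, so I'll hand it in.

```bash
python3 -c "
from workcell import bot
print(bot.job_done())"
```

```text
the job is handed in; nothing more can be done
None
```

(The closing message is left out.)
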